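Lay out a dismantled microscope lamp in assembly order

ROBOT

A 6-joint arm with a two-finger parallel gripper is mounted at the origin on the work surface. World frame = base frame: x ahead of the robot, y to its left, z up, the work surface at z = 0. Lengths are in m, angles in rad, forces in N, time in s.
With the tool pointing down it reaches from about 0.3 to 0.875 m from the base axis. Payload 6.4 kg.
Tool frame: the origin (TCP) lies between the finger pads; the fingertips stand tip_extent ahead of it and the grasp point (between the pads) lies 5 mm behind it (tip_extent is the distance from the TCP to the fingertips, in m); z points along the fingers, y is the direction in which the jaws open and shut (so a half turn about z gives the same grasp; the last joint's range is limited). The gripper opens to 85 mm and grips with 20 to 120 N. Pads are 22 mm wide; open, the fingers measure 114 mm over their backs; the gripper's body (76 mm by 85 mm) begins 54 mm behind the grasp point. The pads swing forward as they close: fully open they stand 13 mm farther back than shut.
Start: joints at [0.934, 0.181, 1.607, -0, 1.354, -0.206], TCP at [0.24, 0.522, 0.245] pointing down, gripper open.
Joint ranges: [-2.99, 2.99], [-0.89, 2.07], [0.3, 2.58], [-1.14, 4.28], [0, 2.63], [-3.12, 3.12]. Speed limits (rad/s): [2.57, 2.57, 3.01, 3.14, 3.14, 3.14].

INTERFACE

Orientations are given as a unit quaternion [w, x, y, z].
In Python, from bench import * gives the robot as it stands.
- The arm moves only by the shell command python3 -m jog 'ROWS'. ROWS is JSON, a list of rows, each a list of 3 entries, a list of its own where there are three numbers: the shift along the tool's x, y, z in mm, then the turn, a rotation vector about the tool's x, y, z in rad, then the opening, from 0 (shut) to 1 (fully open). A call has 1 to 20 rows; each row is the pose to reach, as a shift and turn from the pose measured when the call began, along the tool's axes at that moment; what a row does not reach only later rows make up. A row lasts 1/12 s, in which the tool goes at most 41.7 mm and 7.16 degrees, less where a joint would pass 70% of its speed; a pose out of reach is approached as far as the arm can. A call with a gripper value outside its range is refused whole. The fingers move at their own pace and stop on an object; the grip force is fixed at half the most. Time passes only in rows, so rows that repeat a pose let the fingers close. It gives the time, the measured TCP pose, the force and the opening at its end, in the units of the state.
- get_obs(): the state, without advancing time (a new reading comes with each control period).
- camera(name): name is "scene" or "top"; returns (picture, depth): 480x640x3 uint8, red, green, blue; 480x640 float32, m along the optical axis (not along the pixel's ray), 0 where there is no reading.
- get_calibration(name): a dict with "fx", "fy", "cx", "cy" (pixels), "world_from_camera" (4x4, takes a point from camera to world coordinates). Camera axes: x right, y down, z forward; pixel columns grow to the right and rows downward; lengths in m; the calibration is good to about 2 mm. A picture is of the moment at which its call begins. get_calibration takes no time and is no camera call.
- hand_in(): hands the job in, once; it reports no verdict.
The state is a dict: "time_s": time; "q": joint angles; "dq": joint speeds; "joint_efforts": joint torques, N m; "eef_pos": TCP position; "eef_rot": TCP orientation; "wrist_force": force on the tool from outside, world axes, zero at the start; "torque": the same for the moment, N m; "opening": opening from 0.0 (shut) to 1.0 (fully open).
Only numpy, scipy, OpenCV 4.12 (cv2) and the standard library are available. Lean on these libraries where they do the work, as an engineer would, in place of code of your own. Each camera call takes 0.05 s, during which the arm holds its last target.

TASK

Lay out the microscope lamp parts for reassembly, one to the centre of each white pad, standing upright: the silver clamp ring on the pad beside the black flange, the black tube on the pad furthest from the flange, and the brass lens cell on the pad between those two. Lay the blue filter flat and centred on top of the ring, and the red dust cap flat and centred on top of the tube. Do not shift or knock over the white-capped amber jar standing among the parts.

Things in the scene. Friction and masses are not known exactly. Their poses are not given: they have to be found in the camera images.
- ring_mid (a point): Silver aluminium clamp ring lying flat, 58 mm outside diameter, 20 mm high, with a 32 mm bore right through; loose, about 90 g. The point is its centre, 10 mm above its underside; z is up along its axis.
- tube_mid (a point): Black draw tube standing upright, a cylinder 46 mm in diameter and 54 mm high with a silver band and a flat, closed top; loose, about 140 g. The point is its centre, 27 mm above its underside; z is up along its axis.
- cell_mid (a point): Brass lens cell standing upright, a solid cylinder 40 mm in diameter and 24 mm high with a pale glass in its top; loose, about 110 g. The point is its centre, 12 mm above its underside; z is up along its axis.
- filter_mid (a point): Blue filter in a black mount, a flat disc 48 mm in diameter and 12 mm high lying blue side up; loose, about 35 g. The point is its centre, 6 mm above its underside; z is up along its axis.
- cap_mid (a point): Red plastic dust cap, a flat solid disc 40 mm in diameter and 14 mm high; loose, about 25 g. The point is its centre, 7 mm above its underside; z is up along its axis.
- pad_a_top (a point): One of three identical white round pads, 80 mm across and 2 mm thick, fixed in a row 95 mm apart (each up to 7 mm off) on a dark blue-grey mat (150 x 490 x 2 mm) beyond the loose parts; this is the pad at the left end of the row, towards +y. The point is the centre of its upper face, 4 mm above the bench.
- pad_b_top (a point): One of three identical white round pads, 80 mm across and 2 mm thick, fixed in a row 95 mm apart (each up to 7 mm off) on a dark blue-grey mat (150 x 490 x 2 mm) beyond the loose parts; this is the middle pad. The point is the centre of its upper face, 4 mm above the bench.
- pad_c_top (a point): One of three identical white round pads, 80 mm across and 2 mm thick, fixed in a row 95 mm apart (each up to 7 mm off) on a dark blue-grey mat (150 x 490 x 2 mm) beyond the loose parts; this is the pad at the right end of the row, towards -y. The point is the centre of its upper face, 4 mm above the bench.
- flange: Black lamp flange fixed on the mat at one end of the row of pads (left or right, it changes), about 100 mm from the centre of the nearest pad: an 80 x 80 x 8 mm plate with four steel screws and a 54 mm round stub rising to 30 mm. At the other end of the row a grey block, 90 x 55 x 32 mm, is fixed in its place. The origin is the centre of its underside, 2 mm above the bench.
- jar_mid (a point): Small amber glass jar with a white cap, 44 mm in diameter and 55 mm high, standing loose among the parts (about 120 g), to be left where it stands. The point is its centre, half-way up.

How it is judged:
By the outcome, as a careful person would: the job done as asked, in the order asked, and still so for the second after the job is handed in, with the robot touching nothing.
It also fails if it takes over 122 s, if anything falls off the work surface, if the arm or the gripper's body presses on something with over 40 N, if the wrist force passes 120 N, or if a joint passes its speed limit or range.

## Working session

There is one attempt and no reset: what is moved stays moved. The work goes in short steps, Python scripts to look and compute and a shell command to move; the robot and the scene stay as the last step left them, time stands still between calls to the robot, and variables do not carry over. Pictures are saved under pics/ and viewed, and the job is handed in when it is done.

```bash
mkdir -p pics; ls; python3 - <<'E'
from bench import *
import cv2,numpy as np
o=get_obs();print({k:np.round(v,3).tolist() for k,v in o.items()})
for n in ["scene","top"]:
    p,d=camera(n);cv2.imwrite(f"pics/{n}0.png",p[:,:,::-1]);np.save(f"{n}0.npy",d);c=get_calibration(n);print(n,c)
E
```

```text
pics
{'time_s': 0.0, 'q': [0.934, 0.182, 1.608, 0.0, 1.354, -0.206], 'dq': [-0.0, -0.001, -0.001, -0.001, -0.001, -0.0], 'joint_efforts': [0.001, -44.486, -35.135, -0.0, 0.009, -0.0], 'eef_pos': [0.24, 0.522, 0.244], 'eef_rot': [-0.0, 0.214, 0.977, -0.001], 'wrist_force': [0.378, -0.499, 0.118], 'torque': [0.019, -0.029, -0.032], 'opening': 1.0}
scene {'fx': 452.4392506637712, 'fy': 452.4392506637712, 'cx': 314.68658858776723, 'cy': 242.85967481156433, 'world_from_camera': array([[-0.06020135,  0.82246919, -0.56561492,  0.91460999],
       [ 0.9980895 ,  0.04170959, -0.04558132,  0.02813065],
       [-0.01389766, -0.56727837, -0.82340884,  0.61873192],
       [ 0.        ,  0.        ,  0.        ,  1.        ]])}
top {'fx': 438.27922156811064, 'fy': 438.27922156811064, 'cx': 318.9010662311999, 'cy': 241.54303156416856, 'world_from_camera': array([[ 0.00953545, -0.99429842,  0.10620601,  0.44438268],
       [-0.9995379 , -0.01254325, -0.02768855,  0.01880782],
       [ 0.02886285, -0.10589291, -0.99395856,  0.8737507 ],
       [ 0.        ,  0.        ,  0.        ,  1.        ]])}
```

View pics/top0.png

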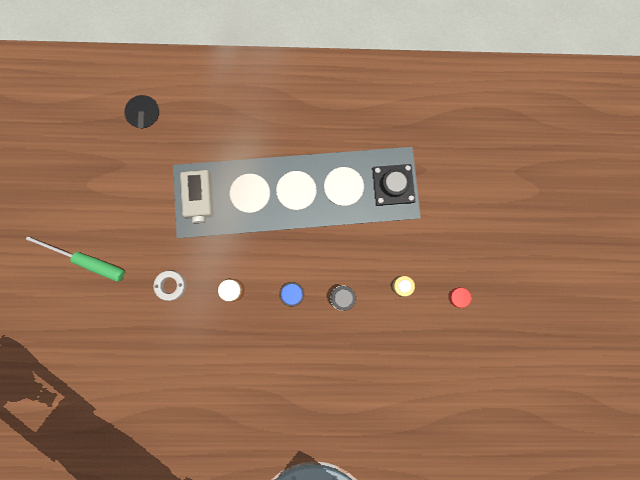

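View pics/scene0.png

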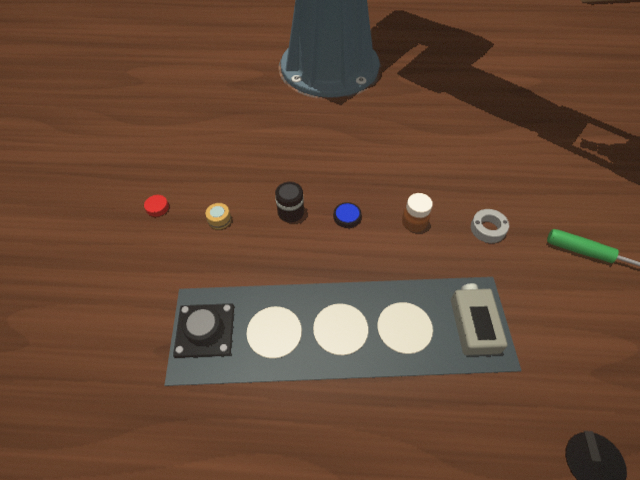

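```bash
cat > h.py <<'E'
from bench import *
import cv2,numpy as np
def cloud(n,save=None):
    p,d=camera(n);c=get_calibration(n)
    if save: cv2.imwrite(save,p[:,:,::-1])
    v,u=np.mgrid[:480,:640]
    P=np.stack([(u-c["cx"])/c["fx"]*d,(v-c["cy"])/c["fy"]*d,d],-1)
    T=c["world_from_camera"];W=P@T[:3,:3].T+T[:3,3]
    return p,d,W
def proj(n,X):
    c=get_calibration(n);T=np.linalg.inv(c["world_from_camera"]);q=T[:3,:3]@np.asarray(X)+T[:3,3]
    return c["fx"]*q[0]/q[2]+c["cx"],c["fy"]*q[1]/q[2]+c["cy"]
def disc(W,d,xy,zlo,zhi,r=.045,extra=None):
    m=(d>0)&(W[...,2]>zlo)&(W[...,2]<zhi)&(np.hypot(W[...,0]-xy[0],W[...,1]-xy[1])<r)
    if extra is not None: m&=extra
    Q=W[m]
    if len(Q)<10: return None
    (cx,cy),R=cv2.minEnclosingCircle(Q[:,:2].astype(np.float32))
    return np.round([cx,cy,R,*Q[:,:2].mean(0),np.median(Q[:,2]),len(Q)],4).tolist()
E
python3 - <<'E'
from h import *
import bench;print([x for x in dir(bench) if not x.startswith('_')])
px={'ring':(157,286,.02),'jar':(230,290,.055),'filter':(291,294,.012),'tube':(342,297,.054),'cell':(404,286,.024),'cap':(461,298,.014)}
pads={'a':(249,193),'b':(296,190),'c':(344,186)}
cl={n:cloud(n) for n in("top","scene")}
Wt=cl["top"][2]
for k,(u,v,h) in px.items():
    xy=Wt[v,u,:2]
    if k=='ring': xy=Wt[286,169,:2]
    for n in cl:
        p,d,W=cl[n];print(k,n,disc(W,d,xy,h-.005,h+.005))
for k,(u,v) in pads.items():
    xy=Wt[v,u,:2]
    for n in cl:
        p,d,W=cl[n];print(k,n,disc(W,d,xy,-.01,.015,.06,p.min(-1)>150))
for n in cl:
    W=cl[n][2]; print(n,'bench z',[np.round(np.median(W[v-3:v+4,u-3:u+4],(0,1)),4) for u,v in [(300,400),(200,350)]])
E
```

```text
['MotionError', 'camera', 'get_calibration', 'get_obs', 'hand_in', 'tip_extent']
ring top [0.4476, 0.2844, 0.0288, 0.4474, 0.2842, 0.0194, 506.0]
ring scene [0.4477, 0.2823, 0.0297, 0.4494, 0.2809, 0.0208, 646.0]
jar top [0.44, 0.1628, 0.0199, 0.4398, 0.1626, 0.0547, 364.0]
jar scene [0.4392, 0.1605, 0.0212, 0.4415, 0.1596, 0.0559, 420.0]
filter top [0.4332, 0.0486, 0.0239, 0.4336, 0.0486, 0.0121, 463.0]
filter scene [0.433, 0.0453, 0.0248, 0.4354, 0.0453, 0.0136, 534.0]
tube top [0.4275, -0.0497, 0.0229, 0.4274, -0.0493, 0.0542, 473.0]
tube scene [0.4277, -0.0528, 0.0237, 0.4297, -0.0521, 0.0555, 515.0]
cell top [0.4515, -0.1704, 0.0203, 0.4513, -0.1698, 0.0238, 327.0]
cell scene [0.4518, -0.1741, 0.021, 0.4532, -0.1723, 0.0255, 383.0]
cap top [0.4299, -0.2845, 0.0204, 0.4296, -0.284, 0.0139, 326.0]
cap scene [0.4301, -0.2873, 0.0208, 0.4318, -0.2863, 0.0151, 362.0]
a top [0.6337, 0.1361, 0.06, 0.6325, 0.1443, 0.0028, 2237.0]
a scene [0.6345, 0.1254, 0.0494, 0.6354, 0.133, 0.0053, 2220.0]
b top [0.6415, 0.042, 0.0601, 0.6324, 0.0394, 0.0031, 1722.0]
b scene [0.6413, 0.0425, 0.0594, 0.6424, 0.0425, 0.0054, 2286.0]
c top [0.6505, -0.0551, 0.06, 0.6394, -0.0563, 0.0031, 1862.0]
c scene [0.65, -0.0458, 0.0507, 0.6524, -0.0551, 0.0055, 2249.0]
top bench z [array([2.301e-01, 2.800e-02, 2.000e-04]), array([ 0.3232,  0.2234, -0.0006])]
scene bench z [array([ 0.7464, -0.0103,  0.0016]), array([ 0.6881, -0.1555,  0.0112])]
```

```bash
cat >> h.py <<'E'
def pads(n,p,d,W,seeds):
    for k,(u,v) in seeds.items():
        m=(p.min(-1)>170).astype(np.uint8)
        num,lab=cv2.connectedComponents(m,connectivity=4)
        ys,xs=np.where(lab==lab[v,u])
        c=get_calibration(n);T=c["world_from_camera"]
        r=np.stack([(xs-c["cx"])/c["fx"],(ys-c["cy"])/c["fy"],np.ones(len(xs))],-1)@T[:3,:3].T
        Q=T[:3,3]+r*((.004-T[2,3])/r[:,2])[:,None]
        (cx,cy),R=cv2.minEnclosingCircle(Q[:,:2].astype(np.float32))
        print(n,k,np.round([cx,cy,R,*Q[:,:2].mean(0)],4),len(xs),np.sqrt(len(xs)))
E
python3 - <<'E'
from h import *
cl={n:cloud(n) for n in("top","scene")}
S={'top':{'a':(249,193),'b':(296,190),'c':(344,186)},'scene':{'a':(405,327),'b':(340,329),'c':(274,331)}}
for n in cl: pads(n,*cl[n],S[n])
print(tip_extent)
for u,v in S['top'].values(): print(cl['top'][0][v,u])
E
```

```text
top a [0.6344 0.1352 0.0412 0.6345 0.1356] 1278 35.749125863438955
top b [0.6414 0.0417 0.0413 0.6415 0.0419] 1265 35.566838487557476
top c [ 0.6518 -0.0544  0.0415  0.6515 -0.0545] 1240 35.21363372331802
scene a [0.6337 0.1341 0.0398 0.6347 0.1341] 2152 46.389654018972806
scene b [0.6407 0.0405 0.04   0.6418 0.0405] 2167 46.551047249229526
scene c [ 0.6508 -0.0563  0.04    0.6519 -0.0563] 2182 46.71188285650665
0.014
[255 252 237]
[255 255 245]
[255 255 247]
```

```bash
python3 -m jog '[[[-60,-26,20],[0,0,0.11],1],[[-120,-52,40],[0,0,0.23],1],[[-160,-72,55],[0,0,0.34],1],[[-200,-90,70],[0,0,0.46],1],[[-230,-105,80],[0,0,0.57],1],[[-255,-116,88],[0,0,0.69],1],[[-275,-124,93],[0,0,0.8],1],[[-288,-130,95],[0,0,0.92],1],[[-288,-130,95],[0,0,1.03],1],[[-288,-130,95],[0,0,1.14],1],[[-288,-130,95],[0,0,1.14],1],[[-288,-130,95],[0,0,1.14],1],[[-288,-130,95],[0,0,1.14],1]]'
cat >> h.py <<'E'
from scipy.spatial.transform import Rotation as Ro
def go(x,y,z,yaw=0):
    o=get_obs();w=o["eef_rot"];R=Ro.from_quat([w[1],w[2],w[3],w[0]])
    T=Ro.from_matrix(np.array([[0,1,0],[1,0,0],[0,0,-1.]]))
    print("shift mm",np.round(R.inv().apply(np.array([x,y,z])-o["eef_pos"])*1000,1),"turn",np.round((R.inv()*T).as_rotvec(),3),"pos",np.round(o["eef_pos"],4),"op",round(float(o["opening"]),3),"F",np.round(o["wrist_force"],1),"t",round(float(o["time_s"]),2))
E
python3 -c "
from h import *
go(.4476,.2834,.05)
cloud('scene','pics/s1.png')"
```

```text
time_s: 1.38
eef_pos: [0.4472, 0.2842, 0.1501]
eef_rot: [0.0, 0.706, 0.708, -0.0]
wrist_force: [0.2, 0.9, 0.9]
opening: 1.0
shift mm [ -0.8   0.5 100.1] turn [-0.     0.     0.004] pos [0.4472 0.2842 0.1501] op 1.0 F [0.2 0.9 0.9] t 1.38
```

View pics/s1.png

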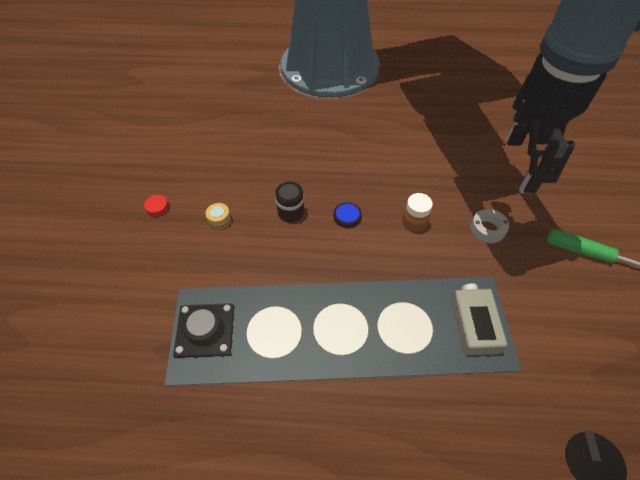

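```bash
python3 -c "
from h import *
p,d,W=cloud('scene')
m=(W[...,2]>.09)&(W[...,2]<.22)&(np.hypot(W[...,0]-.447,W[...,1]-.284)<.09)
Q=W[m]
for s in (Q[:,0]>.45,Q[:,0]<.45):
  q=Q[s];print(len(q),np.percentile(q[:,2],[0,1,3,5]) if len(q) else 0)
  if len(q):
    t=q[q[:,2]<np.percentile(q[:,2],1)+.004];print(t.min(0),t.max(0),len(t))
"
```

```text
935 [0.15103763 0.15464588 0.15861737 0.16113168]
[0.49157961 0.27111266 0.15103763] [0.50172379 0.28864504 0.15861565] 29
641 [0.15125988 0.15256374 0.15380475 0.15543557]
[0.39970401 0.27099105 0.15125988] [0.40754686 0.29275722 0.15651004] 46
```

```bash
python3 -m jog '[[[0,0,30],[0,0,0],1],[[0,0,65],[0,0,0],1],[[0,0,95],[0,0,0],1],[[0,0,115],[0,0,0],1],[[0,0,128],[0,0,0],1],[[0,0.4,136],[0,0,0],1],[[0,0.4,136],[0,0,0],1],[[0,0.4,136],[0,0,0],0],[[0,0.4,136],[0,0,0],0],[[0,0.4,136],[0,0,0],0],[[0,0.4,136],[0,0,0],0],[[0,0.4,136],[0,0,0],0],[[0,0.4,136],[0,0,0],0]]'
```

```text
time_s: 2.57
eef_pos: [0.4486, 0.2849, 0.0163]
eef_rot: [0.001, 0.706, 0.708, 0.001]
wrist_force: [-1.8, -1.3, 6.5]
opening: 0.658
```

```bash
python3 -m jog '[[[0,0,-8],[0,0,0],0],[[0,0,-30],[0,0,0],0],[[0,0,-60],[0,0,0],0],[[0,0,-90],[0,0,0],0],[[-25,15,-105],[0,0,0],0],[[-60,35,-105],[0,0,0],0],[[-98,58,-105],[0,0,0],0],[[-136,81,-105],[0,0,0],0],[[-174,104,-105],[0,0,0],0],[[-212,127,-105],[0,0,0],0],[[-250,150,-105],[0,0,0],0],[[-285,171,-105],[0,0,0],0],[[-315,188,-105],[0,0,0],0],[[-332,198,-100],[0,0,0],0],[[-339,203,-90],[0,0,0.002],0],[[-339,203,-70],[0,0,0.002],0],[[-339,203,-50],[0,0,0.002],0],[[-339,203,-50],[0,0,0.002],0],[[-339,203,-50],[0,0,0.002],0]]'; python3 -c "
from h import *
go(.6515,-.0544,.0205)
for n in('scene','top'):
  p,d,W=cloud(n,f'pics/{n}2.png');print(disc(W,d,(.6515,-.0544),.055,.085,.06))"
```

```text
time_s: 4.15
eef_pos: [0.6513, -0.0525, 0.0658]
eef_rot: [-0.001, 0.706, 0.708, 0.0]
wrist_force: [0.3, 0.3, -0.1]
opening: 0.656
shift mm [-2.   0.2 45.3] turn [-0.001 -0.002  0.002] pos [ 0.6513 -0.0525  0.0658] op 0.656 F [ 0.3  0.3 -0.1] t 4.15
[0.6558, -0.0474, 0.0355, 0.6567, -0.0381, 0.0704, 473.0]
None
```

View pics/scene2.png

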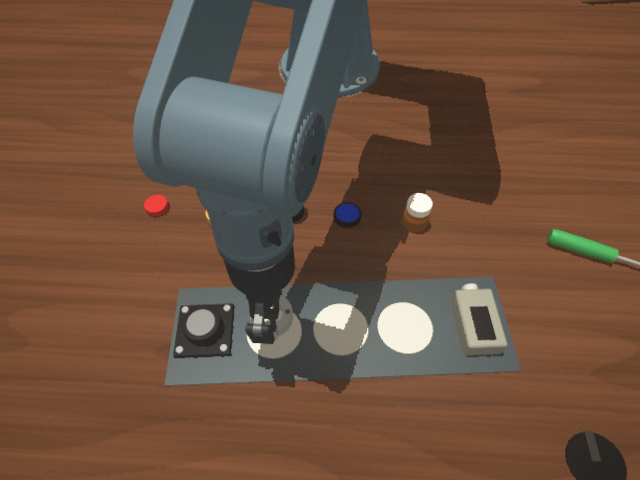

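```bash
python3 -m jog '[[[-1.5,0.2,15],[0,-0.002,0.002],0],[[-1.5,0.2,30],[0,-0.002,0.002],0],[[-1.5,0.2,39],[0,-0.002,0.002],0],[[-1.5,0.2,42],[0,-0.002,0.002],0],[[-1.5,0.2,44.5],[0,-0.002,0.002],0],[[-1.5,0.2,44.5],[0,-0.002,0.002],0],[[-1.5,0.2,44.5],[0,-0.002,0.002],0]]'
```

```text
time_s: 4.83
eef_pos: [0.6539, -0.0545, 0.0237]
eef_rot: [0.002, 0.707, 0.707, 0.001]
wrist_force: [1.3, -0.6, -0.9]
opening: 0.655
```

```bash
python3 -m jog '[[[0,-2.4,1.5],[0,0,0],0],[[0,-2.4,2.5],[0,0,0],0],[[0,-2.4,2.5],[0,0,0],0],[[0,-2.4,2.5],[0,0,0],0]]'
```

```text
time_s: 5.17
eef_pos: [0.6515, -0.0545, 0.0214]
eef_rot: [0.002, 0.707, 0.707, 0.001]
wrist_force: [0.1, -0.1, -0.1]
opening: 0.659
```

```bash
python3 -m jog '[[[0,0,1],[0,0,0],0],[[0,0,1.5],[0,0,0],0],[[0,0,1.5],[0,0,0],0]]';python3 -m jog '[[[0,0,1],[0,0,0],0],[[0,0,1],[0,0,0],0],[[0,0,1],[0,0,0],0]]'
```

```text
time_s: 5.42
eef_pos: [0.6518, -0.0546, 0.0204]
eef_rot: [0.003, 0.707, 0.707, 0.001]
wrist_force: [-1.5, 0.3, 2.8]
opening: 0.657
time_s: 5.67
eef_pos: [0.6519, -0.0546, 0.0204]
eef_rot: [0.002, 0.707, 0.707, 0.001]
wrist_force: [-3.3, 0.4, 7.0]
opening: 0.659
```

```bash
python3 -m jog '[[[0,0,-0.5],[0,0,0],0],[[0,0,-0.5],[0,0,0],0.75],[[0,0,-0.5],[0,0,0],0.85],[[0,0,-0.5],[0,0,0],1],[[0,0,-0.5],[0,0,0],1],[[0,0,-20],[0,0,0],1],[[0,0,-50],[0,0,0],1],[[0,0,-90],[0,0,0],1],[[-5,-15,-125],[0,0,0],1],[[-5,-50,-130],[0,0,0],1],[[-5,-90,-130],[0,0,0],1],[[-5,-130,-130],[0,0,0],1],[[-5,-165,-130],[0,0,0],1],[[2,-195,-130],[0,0,0],1],[[4,-215,-130],[0,0,0],1],[[5,-224,-130],[0,0,0],1],[[5,-224,-130],[0,0,0],1],[[5,-224,-130],[0,0,0],1]]'; python3 -c "
from h import *
go(.4276,-.0500,.04)
for n in('scene','top'):
  p,d,W=cloud(n,f'pics/{n}3.png');print(disc(W,d,(.6515,-.0544),.018,.03,.05))"
```

```text
time_s: 7.17
eef_pos: [0.4283, -0.0499, 0.1499]
eef_rot: [0.003, 0.707, 0.707, 0.001]
wrist_force: [0.3, -0.9, -0.4]
opening: 1.004
shift mm [  0.2  -1.5 109.9] turn [ 0.007  0.003 -0.   ] pos [ 0.4283 -0.0499  0.1499] op 1.004 F [ 0.3 -0.9 -0.4] t 7.17
[0.653, -0.0573, 0.0294, 0.6544, -0.0565, 0.0252, 930.0]
[0.6531, -0.0542, 0.0292, 0.652, -0.0541, 0.0236, 464.0]
```

View pics/top3.png

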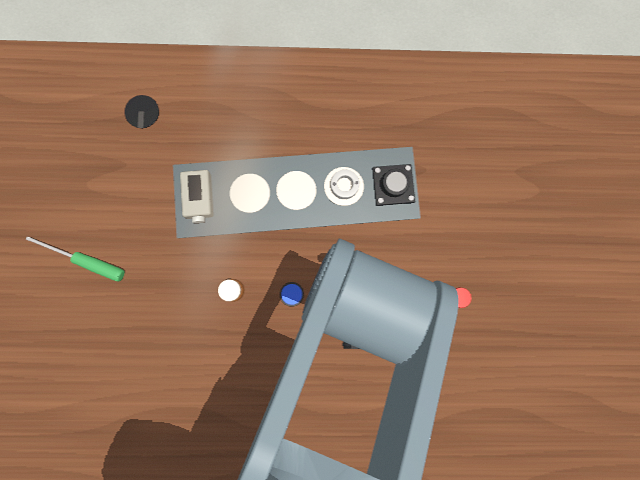

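View pics/scene3.png

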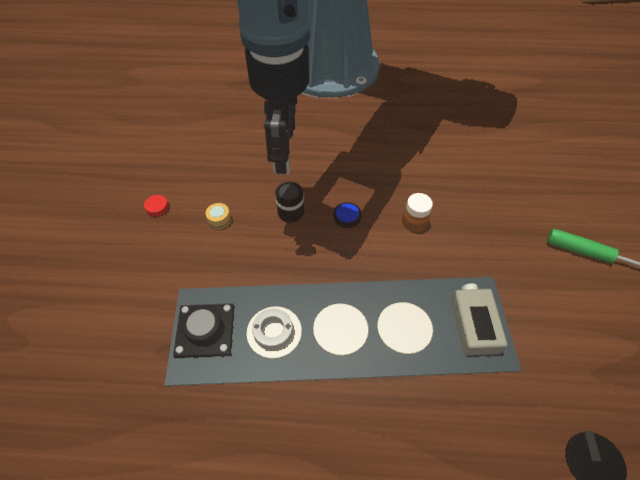

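```bash
python3 -m jog '[[[0,-0.8,30],[0.007,0.003,0],1],[[0,-0.8,65],[0.007,0.003,0],1],[[0,-1.2,90],[0.007,0.003,0],1],[[0,-1.2,108],[0.007,0.003,0],1],[[0,-1.2,118],[0.007,0.003,0],1],[[0,-1.2,120],[0.007,0.003,0],1],[[0,-1.2,120],[0.007,0.003,0],1],[[0,-1.2,120],[0.007,0.003,0],1],[[0,-1.2,120],[0.007,0.003,0],0],[[0,-1.2,120],[0.007,0.003,0],0],[[0,-1.2,120],[0.007,0.003,0],0],[[0,-1.2,120],[0.007,0.003,0],0],[[0,-1.2,120],[0.007,0.003,0],0],[[0,-1.2,120],[0.007,0.003,0],0],[[0,-1.2,120],[0.007,0.003,0],0]]'; python3 -c "
from h import *
go(.6345,.1355,.034)"
```

```text
time_s: 8.52
eef_pos: [0.4291, -0.0506, 0.0309]
eef_rot: [0.0, 0.707, 0.707, 0.0]
wrist_force: [-1.9, 0.7, 7.0]
opening: 0.529
shift mm [186.  205.5  -3. ] turn [0.001 0.    0.   ] pos [ 0.4291 -0.0506  0.0309] op 0.529 F [-1.9  0.7  7. ] t 8.52
```

```bash
python3 -m jog '[[[0,0,-8],[0,0,0],0],[[0,0,-30],[0,0,0],0],[[0,0,-60],[0,0,0],0],[[5,8,-85],[0,0,0],0],[[25,28,-95],[0,0,0],0],[[50,55,-95],[0,0,0],0],[[75,82,-95],[0,0,0],0],[[100,110,-95],[0,0,0],0],[[125,138,-95],[0,0,0],0],[[150,165,-95],[0,0,0],0],[[170,188,-95],[0,0,0],0],[[182,200,-90],[0,0,0],0],[[185.5,205,-75],[0,0,0],0],[[185.5,205.5,-55],[0,0,0],0],[[185.5,205.5,-35],[0,0,0],0],[[185.5,205.5,-20],[0,0,0],0],[[185.5,205.5,-12],[0,0,0],0],[[185.5,205.5,-8],[0,0,0],0],[[185.5,205.5,-8],[0,0,0],0],[[185.5,205.5,-8],[0,0,0],0]]'; python3 -c "
from h import *
go(.6345,.135,.0345)"
```

```text
time_s: 10.18
eef_pos: [0.6351, 0.1349, 0.0399]
eef_rot: [0.001, 0.707, 0.707, 0.001]
wrist_force: [0.4, 0.1, -1.2]
opening: 0.521
shift mm [ 0.1 -0.6  5.4] turn [0.002 0.    0.   ] pos [0.6351 0.1349 0.0399] op 0.521 F [ 0.4  0.1 -1.2] t 10.18
```

```bash
python3 -m jog '[[[0,-0.6,2],[0,0,0],0],[[0,-0.6,4],[0.002,0,0],0],[[0,-0.6,4.5],[0.002,0,0],0],[[0,-0.6,4.5],[0.002,0,0],0],[[0,-0.6,4.5],[0.002,0,0],0]]';python3 -m jog '[[[0,0,1],[0,0,0],0],[[0,0,1],[0,0,0],0],[[0,0,1],[0,0,0],0]]'
```

```text
time_s: 10.6
eef_pos: [0.6346, 0.1349, 0.0356]
eef_rot: [0.0, 0.707, 0.707, 0.0]
wrist_force: [0.0, 0.1, -2.1]
opening: 0.524
time_s: 10.85
eef_pos: [0.6349, 0.1349, 0.035]
eef_rot: [0.0, 0.707, 0.707, 0.0]
wrist_force: [-0.2, -0.3, 1.2]
opening: 0.526
```

```bash
python3 -m jog '[[[0,0,0.3],[0,0,0],0],[[0,0,0.3],[0,0,0],0.6],[[0,0,0.3],[0,0,0],0.75],[[0,0,0.3],[0,0,0],1],[[0,0,0.3],[0,0,0],1],[[0,0,-15],[0,0,0],1],[[0,0,-45],[0,0,0],1],[[0,0,-80],[0,0,0],1],[[-15,-9,-100],[0,0,0],1],[[-45,-27,-100],[0,0,0],1],[[-80,-48,-100],[0,0,0],1],[[-115,-69,-100],[0,0,0],1],[[-150,-90,-100],[0,0,0],1],[[-185,-111,-100],[0,0,0],1],[[-220,-132,-100],[0,0,0],1],[[-255,-153,-100],[0,0,0],1],[[-285,-171,-100],[0,0,0],1],[[-300,-180,-100],[0,0,0],1],[[-305,-183,-100],[0,0,0],1],[[-305,-183,-100],[0,0,0],1]]'; python3 -c "
from h import *
go(.4515,-.1708,.014)
for n in('scene','top'):
  p,d,W=cloud(n,f'pics/{n}4.png');print(disc(W,d,(.6345,.135),.05,.065,.05));print(disc(W,d,(.6515,-.0544),.018,.03,.05))"
```

```text
time_s: 12.52
eef_pos: [0.4517, -0.1714, 0.136]
eef_rot: [0.001, 0.708, 0.706, 0.0]
wrist_force: [1.1, 0.1, 0.7]
opening: 1.0
shift mm [  0.7  -0.5 122. ] turn [ 0.002  0.001 -0.003] pos [ 0.4517 -0.1714  0.136 ] op 1.0 F [1.1 0.1 0.7] t 12.52
[0.6356, 0.1321, 0.0237, 0.6373, 0.1324, 0.0594, 892.0]
[0.6526, -0.0573, 0.0294, 0.6544, -0.0566, 0.0252, 931.0]
[0.6354, 0.1357, 0.0231, 0.6348, 0.1352, 0.0577, 467.0]
[0.6528, -0.0543, 0.029, 0.652, -0.0542, 0.0236, 460.0]
```

View pics/scene4.png

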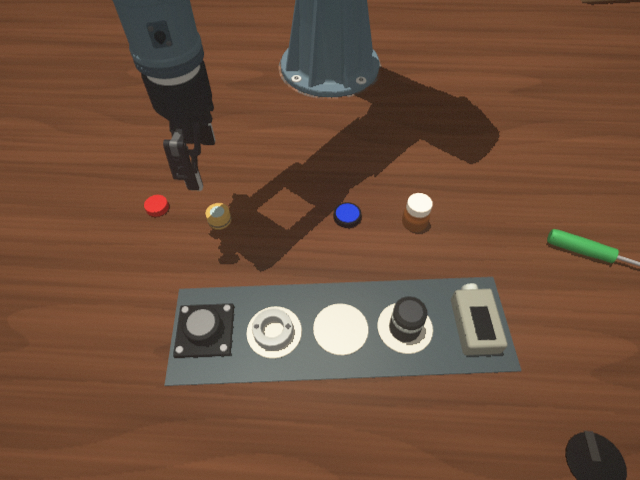

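```bash
python3 -m jog '[[[0.7,0,30],[0,0,-0.003],1],[[0.7,0,65],[0,0,-0.003],1],[[0.7,-0.5,92],[0,0,-0.003],1],[[0.7,-0.5,108],[0.002,0,-0.003],1],[[0.7,-0.5,116],[0.002,0,-0.003],1],[[0.7,-0.5,118],[0.002,0,-0.003],1],[[0.7,-0.5,118],[0.002,0,-0.003],1],[[0.7,-0.5,118],[0.002,0,-0.003],1],[[0.7,-0.5,118],[0.002,0,-0.003],0],[[0.7,-0.5,118],[0.002,0,-0.003],0],[[0.7,-0.5,118],[0.002,0,-0.003],0],[[0.7,-0.5,118],[0.002,0,-0.003],0],[[0.7,-0.5,118],[0.002,0,-0.003],0],[[0.7,-0.5,118],[0.002,0,-0.003],0],[[0.7,-0.5,118],[0.002,0,-0.003],0],[[0.7,-0.5,118],[0.002,0,-0.003],0]]'; python3 -c "
from h import *
go(.6415,.0418,.022)"
```

```text
time_s: 13.95
eef_pos: [0.4526, -0.1694, 0.0185]
eef_rot: [0.001, 0.706, 0.708, -0.0]
wrist_force: [-1.5, 1.0, 7.9]
opening: 0.448
shift mm [210.7 189.5  -3.6] turn [0.001 0.001 0.003] pos [ 0.4526 -0.1694  0.0185] op 0.448 F [-1.5  1.   7.9] t 13.95
```

```bash
python3 -m jog '[[[0,0,-8],[0,0,0],0],[[0,0,-30],[0,0,0],0],[[0,0,-65],[0,0,0],0],[[5,5,-90],[0,0,0],0],[[25,23,-100],[0,0,0],0],[[52,47,-100],[0,0,0],0],[[79,71,-100],[0,0,0],0],[[106,95,-100],[0,0,0],0],[[133,119,-100],[0,0,0],0],[[160,143,-100],[0,0,0],0],[[185,166,-100],[0,0,0],0],[[203,182,-95],[0,0,0],0],[[211,189,-80],[0,0,0.003],0],[[211,189,-55],[0,0,0.003],0],[[211,189,-35],[0,0,0.003],0],[[211,189,-20],[0,0,0.003],0],[[211,189,-12],[0,0,0.003],0],[[211,189,-8],[0,0,0.003],0],[[211,189,-8],[0,0,0.003],0],[[211,189,-8],[0,0,0.003],0]]'; python3 -c "
from h import *
go(.6415,.0424,.0225)"
```

```text
time_s: 15.62
eef_pos: [0.6417, 0.0418, 0.0274]
eef_rot: [0.001, 0.707, 0.707, 0.0]
wrist_force: [0.3, 0.3, -0.5]
opening: 0.446
shift mm [ 0.6 -0.2  4.9] turn [ 0.002  0.001 -0.001] pos [0.6417 0.0418 0.0274] op 0.446 F [ 0.3  0.3 -0.5] t 15.62
```

```bash
python3 -m jog '[[[0.5,-0.3,2],[0.002,0,0],0],[[0.5,-0.3,4],[0.002,0,0],0],[[0.5,-0.3,4.5],[0.002,0,0],0],[[0.5,-0.3,4.5],[0.002,0,0],0],[[0.5,-0.3,4.5],[0.002,0,0],0]]';python3 -m jog '[[[0,0,1],[0,0,0],0],[[0,0,1],[0,0,0],0],[[0,0,1],[0,0,0],0]]'
```

```text
time_s: 16.03
eef_pos: [0.6415, 0.0422, 0.0231]
eef_rot: [0.001, 0.707, 0.707, -0.0]
wrist_force: [0.4, -0.6, -1.0]
opening: 0.447
time_s: 16.28
eef_pos: [0.6417, 0.0422, 0.0226]
eef_rot: [0.001, 0.707, 0.707, -0.0]
wrist_force: [-1.9, 0.5, 3.2]
opening: 0.445
```

```bash
python3 -m jog '[[[0,0,0],[0,0,0],0],[[0,0,0],[0,0,0],0.55],[[0,0,0],[0,0,0],0.7],[[0,0,0],[0,0,0],1],[[0,0,0],[0,0,0],1],[[0,0,-15],[0,0,0],1],[[0,0,-45],[0,0,0],1],[[0,0,-80],[0,0,0],1],[[0,-15,-110],[0,0,0],1],[[2,-50,-110],[0,0,0],1],[[4,-85,-110],[0,0,0],1],[[6,-120,-110],[0,0,0],1],[[6,-155,-110],[0,0,0],1],[[6,-185,-110],[0,0,0],1],[[6,-203,-110],[0,0,0],1],[[6,-208.5,-110],[0,0,0],1],[[6,-208.5,-110],[0,0,0],1],[[6,-208.5,-110],[0,0,0],1]]'; python3 -c "
from h import *
go(.4332,.0486,.014)
for n in('scene','top'):
  p,d,W=cloud(n,f'pics/{n}5.png');print(disc(W,d,(.6415,.042),.022,.035,.05))
p,d,W=cloud('scene')
m=(W[...,2]>.06)&(W[...,2]<.2)&(np.hypot(W[...,0]-.433,W[...,1]-.0486)<.09)
Q=W[m]
for s in (Q[:,0]>.44,Q[:,0]<.43):
  q=Q[s];t=q[q[:,2]<np.percentile(q[:,2],1)+.004];print(t.min(0),t.max(0),len(t))
"
```

```text
time_s: 17.78
eef_pos: [0.4346, 0.0483, 0.1336]
eef_rot: [0.002, 0.707, 0.707, 0.001]
wrist_force: [1.4, 0.5, -0.0]
opening: 0.999
shift mm [  0.6  -1.9 119.6] turn [ 0.004  0.002 -0.001] pos [0.4346 0.0483 0.1336] op 0.999 F [ 1.4  0.5 -0. ] t 17.78
[0.6424, 0.0383, 0.0203, 0.6437, 0.0384, 0.0293, 613.0]
[0.6424, 0.0406, 0.02, 0.6417, 0.0405, 0.0277, 315.0]
[0.47831568 0.03536016 0.13612422] [0.48924112 0.05672143 0.1411272 ] 22
[0.39037856 0.03589924 0.14519979] [0.39282487 0.03602611 0.14695541] 3
```

View pics/scene5.png

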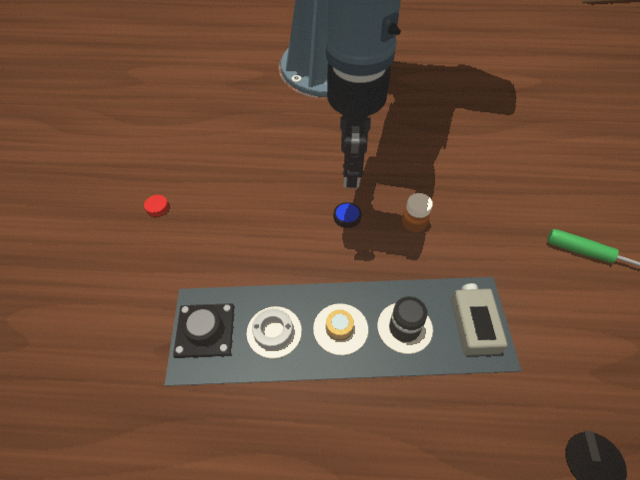

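```bash
python3 -m jog '[[[0.4,0,30],[0.004,0.002,0],1],[[0.4,0,65],[0.004,0.002,0],1],[[0.4,-1.4,92],[0.004,0.002,0],1],[[0.4,-1.4,108],[0.004,0.002,0],1],[[0.4,-1.4,116],[0.004,0.002,0],1],[[0.4,-1.4,119],[0.004,0.002,0],1],[[0.4,-1.4,119],[0.004,0.002,0],1],[[0.4,-1.4,119],[0.004,0.002,0],1],[[0.4,-1.4,119],[0.004,0.002,0],0.75],[[0.4,-1.4,119],[0.004,0.002,0],0.65],[[0.4,-1.4,119],[0.004,0.002,0],0.65],[[0.4,-1.4,119],[0.004,0.002,0],0.65]]'; python3 -c "
from h import *
go(.4332,.0486,.0145)
p,d,W=cloud('scene','pics/s6.png')
cv2.imwrite('pics/s6c.png',cv2.resize(p[120:260,270:420,::-1],None,fx=5,fy=4))"
```

```text
time_s: 18.93
eef_pos: [0.4339, 0.0484, 0.0145]
eef_rot: [-0.0, 0.707, 0.707, -0.0]
wrist_force: [-0.1, 0.1, -0.4]
opening: 0.651
shift mm [ 0.2 -0.7 -0. ] turn [-0.001 -0.    -0.001] pos [0.4339 0.0484 0.0145] op 0.651 F [-0.1  0.1 -0.4] t 18.93
```

View pics/s6c.png

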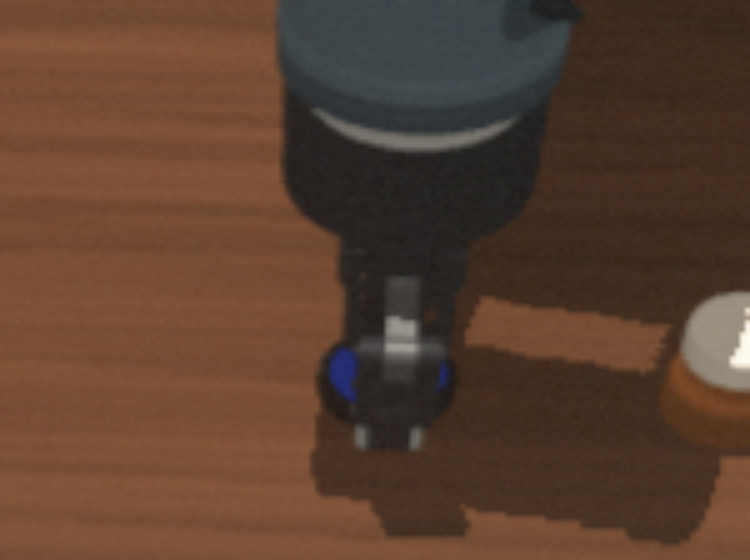

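```bash
python3 -m jog '[[[0,-0.7,0],[0,0,0],0.55],[[0,-0.7,0],[0,0,0],0],[[0,-0.7,0],[0,0,0],0],[[0,-0.7,0],[0,0,0],0],[[0,-0.7,0],[0,0,0],0],[[0,-0.7,0],[0,0,0],0]]'; python3 -m jog '[[[0,0,-5],[0,0,0],0],[[0,0,-20],[0,0,0],0],[[0,0,-50],[0,0,0],0],[[0,0,-80],[0,0,0],0],[[0,0,-90],[0,0,0],0],[[0,0,-90],[0,0,0],0],[[0,0,-90],[0,0,0],0]]'; python3 -c "
from h import *
go(.6522,-.054,.0385)
p,d,W=cloud('scene','pics/s7.png')
cv2.imwrite('pics/s7c.png',cv2.resize(p[100:240,270:420,::-1],None,fx=5,fy=4))"
```

```text
time_s: 19.48
eef_pos: [0.4334, 0.0484, 0.0151]
eef_rot: [-0.0, 0.707, 0.707, -0.0]
wrist_force: [-2.1, 1.3, 8.9]
opening: 0.531
time_s: 20.07
eef_pos: [0.4335, 0.0484, 0.1051]
eef_rot: [0.0, 0.707, 0.707, 0.0]
wrist_force: [0.2, -0.3, -0.4]
opening: 0.529
shift mm [-102.3  218.7   66.7] turn [ 0.001 -0.    -0.001] pos [0.4335 0.0484 0.1051] op 0.529 F [ 0.2 -0.3 -0.4] t 20.07
```

View pics/s7c.png

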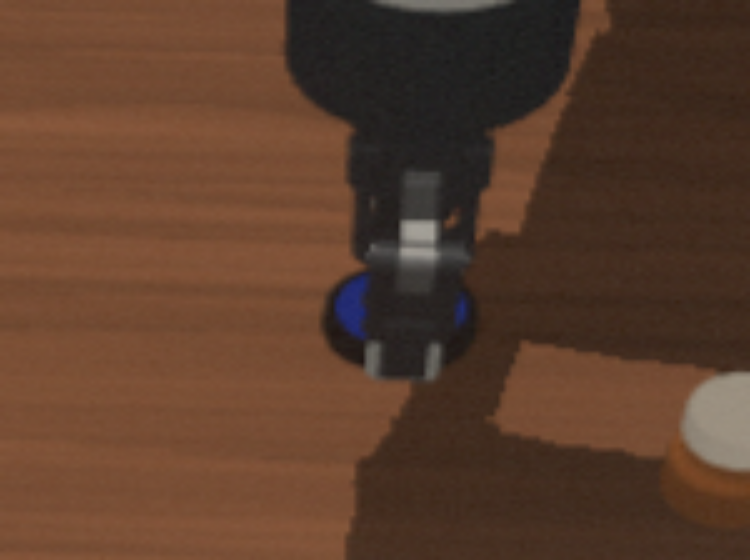

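```bash
python3 -m jog '[[[-8,17,-10],[0,0,0],0],[[-22,47,-10],[0,0,0],0],[[-38,82,-10],[0,0,0],0],[[-54,116,-10],[0,0,0],0],[[-70,150,-10],[0,0,0],0],[[-85,182,-5],[0,0,0],0],[[-96,205,0],[0,0,0],0],[[-102,217,15],[0,0,0],0],[[-103,219,35],[0,0,0],0],[[-103,219,50],[0,0,0],0],[[-103,219,58],[0,0,0],0],[[-103,219,60],[0,0,0],0],[[-103,219,60],[0,0,0],0],[[-103,219,60],[0,0,0],0]]'; python3 -c "
from h import *
go(.6524,-.0544,.0395)"
```

```text
time_s: 21.28
eef_pos: [0.6514, -0.0543, 0.0441]
eef_rot: [-0.001, 0.707, 0.707, -0.0]
wrist_force: [0.4, -0.3, -0.6]
opening: 0.535
shift mm [-0.1  1.   4.6] turn [-0.001 -0.    -0.   ] pos [ 0.6514 -0.0543  0.0441] op 0.535 F [ 0.4 -0.3 -0.6] t 21.28
```

```bash
python3 -m jog '[[[0,1,2],[0,0,0],0],[[0,1,3.5],[0,0,0],0],[[0,1,4.5],[0,0,0],0],[[0,1,4.5],[0,0,0],0],[[0,1,4.5],[0,0,0],0]]';python3 -m jog '[[[0,0,0.5],[0,0,0],0],[[0,0,0.8],[0,0,0],0],[[0,0,0.8],[0,0,0],0]]'
```

```text
time_s: 21.7
eef_pos: [0.6525, -0.0543, 0.0399]
eef_rot: [-0.0, 0.707, 0.707, -0.0]
wrist_force: [0.3, 0.2, -0.5]
opening: 0.533
time_s: 21.95
eef_pos: [0.6526, -0.0543, 0.0392]
eef_rot: [-0.0, 0.707, 0.707, -0.0]
wrist_force: [-0.1, -0.2, 0.8]
opening: 0.526
```

```bash
python3 -m jog '[[[0,0,0.6],[0,0,0],0],[[0,0,0.6],[0,0,0],0],[[0,0,0.6],[0,0,0],0]]'
```

```text
time_s: 22.2
eef_pos: [0.6526, -0.0543, 0.0391]
eef_rot: [-0.0, 0.707, 0.707, -0.0]
wrist_force: [-2.1, 0.8, 5.9]
opening: 0.531
```

```bash
python3 -m jog '[[[0,0,0],[0,0,0],0],[[0,0,0],[0,0,0],0.6],[[0,0,0],[0,0,0],0.7],[[0,0,0],[0,0,0],0.85],[[0,0,0],[0,0,0],1],[[0,0,-10],[0,0,0],1],[[0,0,-40],[0,0,0],1],[[0,0,-75],[0,0,0],1],[[-10,-10,-95],[0,0,0],1],[[-35,-34,-95],[0,0,0],1],[[-62,-60,-95],[0,0,0],1],[[-90,-87,-95],[0,0,0],1],[[-117,-113,-95],[0,0,0],1],[[-144,-139,-95],[0,0,0],1],[[-171,-165,-95],[0,0,0],1],[[-198,-191,-95],[0,0,0],1],[[-220,-212,-95],[0,0,0],1],[[-230,-222.5,-95],[0,0,0],1],[[-230,-222.5,-95],[0,0,0],1],[[-230,-222.5,-95],[0,0,0],1]]'; python3 -c "
from h import *
go(.430,-.2847,.0145)
for n in('scene','top'):
  p,d,W=cloud(n,f'pics/{n}8.png');print(disc(W,d,(.6515,-.0544),.032,.045,.05));print(disc(W,d,(.6345,.135),.05,.065,.05));print(disc(W,d,(.43,-.2845),.01,.02,.03,p[...,0]>150))"
```

```text
time_s: 23.87
eef_pos: [0.43, -0.285, 0.1351]
eef_rot: [0.0, 0.708, 0.706, -0.0]
wrist_force: [0.5, 0.8, 0.1]
opening: 1.005
shift mm [  0.4  -0.  120.6] turn [ 0.     0.    -0.002] pos [ 0.43   -0.285   0.1351] op 1.005 F [0.5 0.8 0.1] t 23.87
[0.6534, -0.0568, 0.0242, 0.6546, -0.0564, 0.0378, 882.0]
[0.6353, 0.1329, 0.0233, 0.6373, 0.1324, 0.0595, 892.0]
[0.4269, -0.2917, 0.0182, 0.4242, -0.296, 0.0155, 117.0]
[0.6536, -0.0542, 0.024, 0.6529, -0.054, 0.0361, 460.0]
[0.6353, 0.1354, 0.0231, 0.6348, 0.1353, 0.0579, 465.0]
[0.4299, -0.2843, 0.0202, 0.4297, -0.2842, 0.0139, 321.0]
```

View pics/scene8.png

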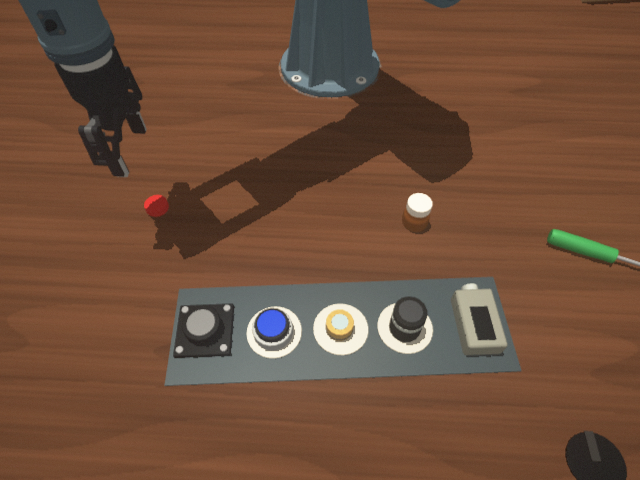

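```bash
python3 -m jog '[[[0.6,0,30],[0,0,-0.002],1],[[0.6,0,65],[0,0,-0.002],1],[[0.6,0,92],[0,0,-0.002],1],[[0.6,0,108],[0,0,-0.002],1],[[0.6,0,116],[0,0,-0.002],1],[[0.6,0,119.5],[0,0,-0.002],1],[[0.6,0,119.5],[0,0,-0.002],1],[[0.6,0,119.5],[0,0,-0.002],1],[[0.6,0,119.5],[0,0,-0.002],0.75],[[0.6,0,119.5],[0,0,-0.002],0.5],[[0.6,0,119.5],[0,0,-0.002],0],[[0.6,0,119.5],[0,0,-0.002],0],[[0.6,0,119.5],[0,0,-0.002],0],[[0.6,0,119.5],[0,0,-0.002],0],[[0.6,0,119.5],[0,0,-0.002],0],[[0.6,0,119.5],[0,0,-0.002],0]]';  python3 -m jog '[[[0,0,-5],[0,0,0],0],[[0,0,-20],[0,0,0],0],[[0,0,-50],[0,0,0],0],[[0,0,-80],[0,0,0],0],[[0,0,-110],[0,0,0],0],[[0,0,-120],[0,0,0],0],[[0,0,-120],[0,0,0],0],[[0,0,-120],[0,0,0],0]]'; python3 -c "
from h import *
go(.6351,.1354,.0745)
p,d,W=cloud('scene','pics/s9.png')
cv2.imwrite('pics/s9c.png',cv2.resize(p[60:260,40:240,::-1],None,fx=3,fy=3))"
```

```text
time_s: 25.3
eef_pos: [0.4313, -0.2839, 0.0164]
eef_rot: [0.001, 0.706, 0.708, -0.0]
wrist_force: [-1.4, 1.2, 7.8]
opening: 0.437
time_s: 25.97
eef_pos: [0.4312, -0.2838, 0.1365]
eef_rot: [0.001, 0.706, 0.708, -0.0]
wrist_force: [-0.9, 0.6, -0.3]
opening: 0.435
shift mm [418.9 204.7  61.6] turn [0.001 0.002 0.002] pos [ 0.4312 -0.2838  0.1365] op 0.435 F [-0.9  0.6 -0.3] t 25.97
```

View pics/s9c.png

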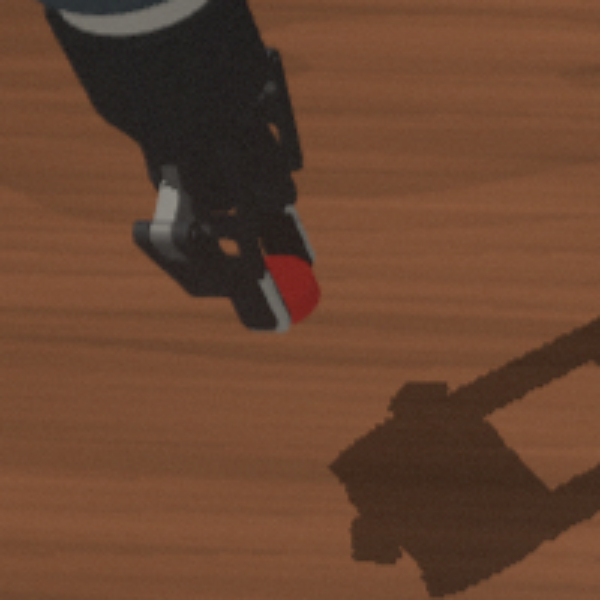

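```bash
python3 -m jog '[[[12,6,0],[0,0,0.002],0],[[35,17,0],[0,0,0.002],0],[[66,32,0],[0,0,0.002],0],[[99,48,0],[0,0,0.002],0],[[132,64,0],[0,0,0.002],0],[[165,80,0],[0,0,0.002],0],[[198,96,0],[0,0,0.002],0],[[231,112,0],[0,0,0.002],0],[[264,128,0],[0,0,0.002],0],[[297,144,0],[0,0,0.002],0],[[330,160,0],[0,0,0.002],0],[[362,176,0],[0,0,0.002],0],[[390,190,0],[0,0,0.002],0],[[410,200,0],[0,0,0.002],0],[[419,204.5,0],[0,0,0.002],0],[[419,204.5,10],[0,0,0.002],0],[[419,204.5,30],[0,0,0.002],0],[[419,204.5,45],[0,0,0.002],0],[[419,204.5,50],[0,0,0.002],0],[[419,204.5,50],[0,0,0.002],0]]';  python3 -m jog '[[[0,0,0],[0,0,0],0],[[0,0,0],[0,0,0],0]]'; python3 -c "
from h import *
go(.6351,.1359,.075)"
```

```text
time_s: 27.68
eef_pos: [0.6316, 0.1348, 0.0818]
eef_rot: [-0.002, 0.708, 0.707, -0.002]
wrist_force: [-1.2, -0.3, -0.8]
opening: 0.434
time_s: 27.85
eef_pos: [0.6314, 0.1339, 0.0818]
eef_rot: [-0.002, 0.708, 0.706, -0.003]
wrist_force: [0.0, 0.4, -0.2]
opening: 0.437
shift mm [2.1 3.8 6.8] turn [-0.007  0.001 -0.002] pos [0.6314 0.1339 0.0818] op 0.437 F [ 0.   0.4 -0.2] t 27.85
```

```bash
python3 -m jog '[[[2,3.8,2],[-0.007,0,-0.002],0],[[2,3.8,4],[-0.007,0,-0.002],0],[[2,3.8,5.5],[-0.007,0,-0.002],0],[[2,3.8,5.5],[-0.007,0,-0.002],0],[[2,3.8,5.5],[-0.007,0,-0.002],0]]';  python3 -c "
from h import *
go(.6351,.1359,.0745)"
```

```text
time_s: 28.27
eef_pos: [0.6351, 0.1359, 0.0763]
eef_rot: [0.0, 0.707, 0.707, -0.0]
wrist_force: [0.4, -1.3, -0.3]
opening: 0.436
shift mm [-0.   0.   1.8] turn [-0.     0.001 -0.   ] pos [0.6351 0.1359 0.0763] op 0.436 F [ 0.4 -1.3 -0.3] t 28.27
```

```bash
python3 -m jog '[[[0,0,1],[0,0,0],0],[[0,0,1.4],[0,0,0],0],[[0,0,1.4],[0,0,0],0],[[0,0,1.4],[0,0,0],0]]';  python3 -m jog '[[[0,0,0.6],[0,0,0],0],[[0,0,0.6],[0,0,0],0],[[0,0,0.6],[0,0,0],0]]'
```

```text
time_s: 28.6
eef_pos: [0.6351, 0.1359, 0.0749]
eef_rot: [0.0, 0.707, 0.707, -0.0]
wrist_force: [0.3, 1.4, 0.0]
opening: 0.434
time_s: 28.85
eef_pos: [0.6353, 0.136, 0.0745]
eef_rot: [0.0, 0.707, 0.707, -0.0]
wrist_force: [-0.6, -0.3, 1.3]
opening: 0.434
```

```bash
python3 -m jog '[[[0,0,0.5],[0,0,0],0],[[0,0,0.5],[0,0,0],0],[[0,0,0.5],[0,0,0],0]]'
```

```text
time_s: 29.1
eef_pos: [0.6353, 0.136, 0.0745]
eef_rot: [0.0, 0.707, 0.707, -0.0]
wrist_force: [-2.3, -0.3, 4.9]
opening: 0.438
```

Contact, so I'll release, retreat upward and back.

```bash
python3 -m jog '[[[0,0,0],[0,0,0],0],[[0,0,0],[0,0,0],0.5],[[0,0,0],[0,0,0],0.6],[[0,0,0],[0,0,0],0.8],[[0,0,0],[0,0,0],1],[[0,0,0],[0,0,0],1],[[0,0,-10],[0,0,0],1],[[0,0,-35],[0,0,0],1],[[0,0,-70],[0,0,0],1],[[0,-10,-100],[0,0,0],1],[[0,-40,-120],[0,0,0],1],[[0,-75,-120],[0,0,0],1],[[0,-110,-120],[0,0,0],1],[[0,-145,-120],[0,0,0],1],[[0,-180,-120],[0,0,0],1],[[0,-210,-120],[0,0,0],1],[[0,-225,-120],[0,0,0],1],[[0,-225,-120],[0,0,0],1],[[0,-225,-120],[0,0,0],1]]';  python3 -c "
from h import *
go(.6351,.1359,.0745)
S={'top':{'a':(249,193),'b':(296,190),'c':(344,186)},'scene':{'a':(405,327),'b':(340,329),'c':(274,331)}}
for n in('scene','top'):
  p,d,W=cloud(n,f'pics/{n}10.png')
  print(n)
  for k,xy,a,b in [('cap',(.635,.1355),.068,.08),('filter',(.652,-.0544),.032,.045),('cell',(.6415,.042),.022,.035),('jar',(.44,.162),.05,.06)]: print(k,disc(W,d,xy,a,b,.05))"
```

```text
time_s: 30.68
eef_pos: [0.4106, 0.1362, 0.1954]
eef_rot: [0.001, 0.707, 0.707, 0.001]
wrist_force: [0.2, 0.2, -0.4]
opening: 0.997
shift mm [ -0.3 224.2 121.6] turn [0.003 0.001 0.   ] pos [0.4106 0.1362 0.1954] op 0.997 F [ 0.2  0.2 -0.4] t 30.68
scene
cap [0.6357, 0.132, 0.0203, 0.6371, 0.1315, 0.0732, 664.0]
filter [0.6531, -0.0567, 0.0244, 0.6547, -0.0565, 0.0378, 884.0]
cell [0.6421, 0.0384, 0.0201, 0.6437, 0.0384, 0.0294, 612.0]
jar [0.4397, 0.1599, 0.0209, 0.4417, 0.1596, 0.0561, 421.0]
top
cap [0.6359, 0.1345, 0.0201, 0.6357, 0.1342, 0.0713, 355.0]
filter [0.6538, -0.0541, 0.0243, 0.6529, -0.0541, 0.0361, 458.0]
cell [0.6424, 0.0405, 0.02, 0.6418, 0.0404, 0.0277, 312.0]
jar None
```

View pics/scene10.png

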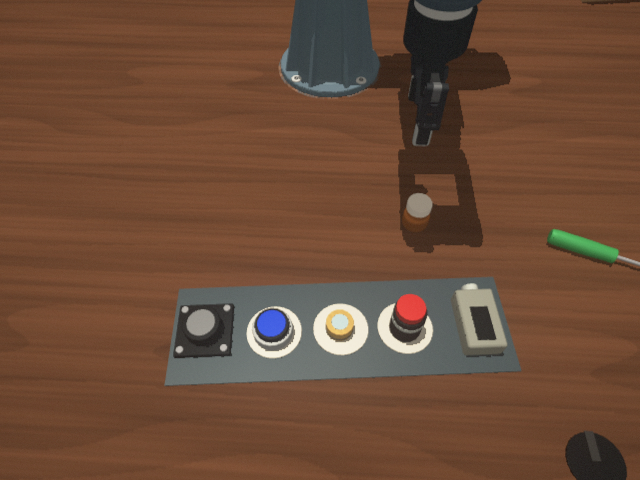

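View pics/top10.png

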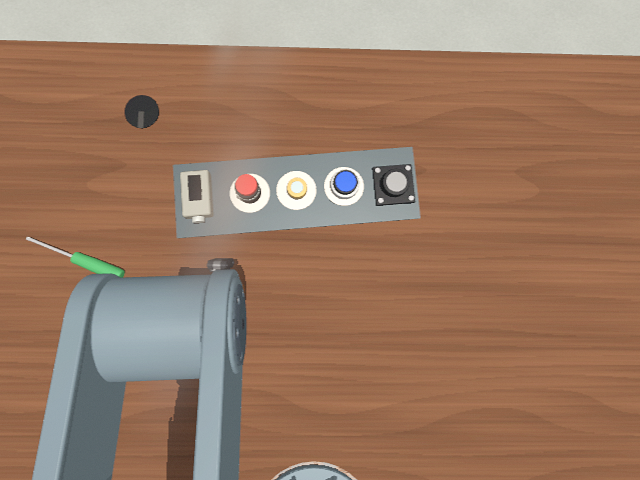

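```bash
python3 -c "
from bench import *
print(hand_in())"
```

```text
the job is handed in; nothing more can be done
None
```

I laid out all five parts and handed the job in after about 31 s of the 122 s allowed. The flange was at the right (-y) end. I placed the parts in this order:
1. Silver ring on pad c, beside the flange.
2. Black tube on pad a, furthest from the flange.
3. Brass cell on pad b, between those two.
4. Blue filter on top of the ring.
5. Red cap on top of the tube.

**Last checks:** in the final pictures every part stands upright or lies flat, with the gripper clear of everything. The ring and tube sit about 1 to 2 mm from their pad centres. The filter and cap sit about 1 mm from the centres of the ring and tube. The jar is still standing; the scene camera puts it within about 1 mm of where it was at the start. In the final top picture the arm hid the jar, so that check rests on one camera.

**Weaker results:**
- **Brass cell:** it is the least centred part, about 1.5 to 2 mm off in y. I left it there rather than risk moving it.
- **Cameras:** the two disagreed by 2 to 3 mm in y. I relied on the top camera, because the finger positions I measured matched it.
- **Forces:** the highest wrist reading I saw was about 9 N, though I only had readings at the end of each move.

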